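# Start the toast

### The job

Two matching toasters stand on the counter, and only one has bread in it. Start toasting the bread: push that toaster's lever straight down all the way until it latches and stays down, and leave the empty toaster's lever up.

Things in the scene. Friction and masses are not known exactly. Their poses are not given: they have to be found in the camera images.
- loaded_knob (a point): centre of the top face of the black lever knob on the toaster with two bread slices in its slots. The knob, 36 mm long (its x) x 50 wide (y) x 14 thick, stands out of the middle of one short end, centre 22 mm off that face. Height 168 mm with the lever up, 128 fully down. -x points out, away from the toaster; z up. Bread shows 30 mm above the top.
- loaded_lever (a joint): travel of that lever in m: 0 up (as it starts), 0.040 fully down. Its toaster is fixed, steel with black ends, 270 x 165 mm and 180 high, lever end roughly to the robot's left (+y). A spring pushes it back up with up to about 9 N; past about 32 mm it snaps to the bottom and stays latched there; let go earlier, it pops up again.
- empty_knob (a point): centre of the top face of the black lever knob on the toaster whose two slots are empty. The knob, 36 mm long (its x) x 50 wide (y) x 14 thick, stands out of the middle of one short end, centre 22 mm off that face. Height 168 mm with the lever up, 128 fully down. -x points out, away from the toaster; z up. Either toaster may be the left one.
- empty_lever (a joint): travel of the empty toaster's lever in m: 0 up (as it starts), 0.040 fully down; same spring and latch.

How it is judged:
By the outcome, as a careful person would: the job done as asked, in the order asked, and still so for the second after the job is handed in, with the robot touching nothing.
It also fails if it takes over 26 s, if anything falls off the work surface, if the arm or the gripper's body presses on something with over 40 N, if the wrist force passes 120 N, or if a joint passes its speed limit or range.

### The arm

A 6-joint arm with a two-finger parallel gripper is mounted at the origin on the work surface. World frame = base frame: x ahead of the robot, y to its left, z up, the work surface at z = 0. Lengths are in m, angles in rad, forces in N, time in s.
With the tool pointing down it reaches from about 0.25 to 0.775 m from the base axis. Payload 4 kg.
Tool frame: the origin (TCP) lies on the centre line of the jaws, within the pads' length; the fingertips stand 22 mm ahead of it and the grasp point (between the pads) lies 3 mm ahead of it; z points along the fingers, y is the line along which they close (so a half turn about z gives the same grasp; the last joint's range is limited). The gripper opens to 85 mm and grips with 20 to 120 N. Pads are 22 mm wide; open, the fingers measure 114 mm over their backs; the gripper's body (76 mm by 85 mm) begins 54 mm behind the grasp point. The pads swing forward as they close: fully open they stand 13 mm farther back than shut.
Start: joints at [1.165, 0.087, 1.371, -0, 1.684, -0.103], TCP at [0.164, 0.525, 0.253] pointing down, gripper open.
Joint ranges: [-3.1, 3.1], [-0.76, 2.03], [0.27, 2.55], [-1.08, 4.22], [0.17, 2.65], [-2.57, 2.57]. Speed limits (rad/s): [2.79, 2.79, 3.14, 3.14, 3.14, 3.14].

### API

Orientations are given as a 3x3 rotation matrix whose columns are the frame's x, y, z axes.
In Python, from plant import env, optics, order gives the robot as it stands.
- The arm moves only by the shell command python3 -m jog 'ROWS'. ROWS is JSON, a list of rows, each a list of 5 numbers: the opening, from -1 (shut) to 1 (fully open), then the shift along the tool's x, y, z in units of 30 mm (1.0 is 30 mm), then the turn about the tool's z in units of 8 degrees (1.0 is 8 degrees). A call has 1 to 20 rows; each row shifts and turns the commanded pose from where the row before left it, along the tool's axes as they then stand; what a row does not reach is not made up. A row lasts 1/10 s, in which the tool goes at most 50 mm and 8.59 degrees, less where a joint would pass 70% of its speed; a pose out of reach is approached as far as the arm can. A call is refused whole if a number of a shift passes 1 or a number of a turn 1, either way. A call with a gripper value outside its range is refused whole. The fingers move at their own pace and stop on an object; the grip force is fixed at half the most. Time passes only in rows, so rows that do not move let the fingers close. It gives the time, the measured TCP pose, the force, the opening and the grip force at its end, in the units of the state.
- env.get_state(): the state, without advancing time (a new reading comes with each control period).
- optics.grab_frame(name): name is "side" or "top" or "wrist"; returns a dict with "image" (480x640x3 uint8, red, green, blue), "z_map" (480x640 float32, m along the optical axis (not along the pixel's ray), 0 where there is no reading), "mtx" (3x3 intrinsics, pixels), "T" (4x4, takes a point from camera to world coordinates). Camera axes: x right, y down, z forward; pixel columns grow to the right and rows downward; lengths in m; the calibration is good to about 2 mm. A picture is of the moment at which its call begins.
- order.close_job(): hands the job in; it is judged then, once.
The state is a dict: "time_s": time; "joints": joint angles; "joint_velocities": joint speeds; "tau": joint torques, N m; "position": TCP position; "orientation": TCP orientation; "ft_force": force on the tool from outside, world axes, zero at the start; "moment": the same for the moment, N m; "gripper_width": finger opening in m; "finger_force": force on a finger pad.
Only numpy, scipy, OpenCV 4.12 (cv2) and the standard library are available. Lean on these libraries where they do the work, as an engineer would, in place of code of your own. Each camera call takes 0.05 s, during which the arm holds its last target. There are 200 camera calls.

## Working session

There is one attempt and no reset: what is moved stays moved. The work goes in short steps, Python scripts to look and compute and a shell command to move; the robot and the scene stay as the last step left them, time stands still between calls to the robot, and variables do not carry over. Pictures are saved under pics/ and viewed, at most 10 in all, crops included, and the job is handed in when it is done.

```bash
mkdir -p pics; python3 - <<'E'
from plant import env,optics,order
import cv2,numpy as np
for n in ("top","side"):
    f=optics.grab_frame(n); cv2.imwrite(f"pics/{n}0.png",f["image"][:,:,::-1]); np.savez(f"{n}0.npz",**f)
s=env.get_state();print(s["time_s"],s["position"],s["orientation"],s["gripper_width"])
E
```

```text
0.1 [0.16383977 0.52461119 0.25224678] [[-9.54504461e-01  2.98195579e-01 -7.93888478e-04]
 [ 2.98196560e-01  9.54502737e-01 -1.82676426e-03]
 [ 2.13035697e-04 -1.98038945e-03 -9.99998016e-01]] 0.08541469439462568
```

View pics/top0.png

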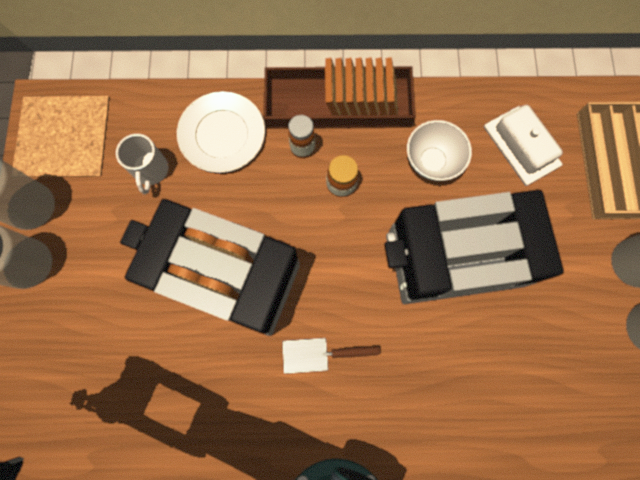

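View pics/side0.png

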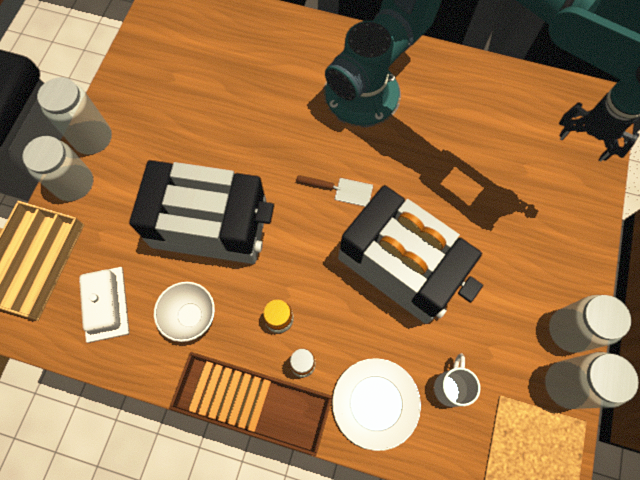

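The loaded toaster is the one on the robot's left: two slices show in its slots. Its knob is at about (133,235) in top and (471,289) in side. The empty toaster's knob is at about (396,252) in top. Next I'll measure the loaded knob.

```bash
python3 - <<'E'
import cv2,numpy as np
o=[]
for n,(u,v),(a,b,c,d) in (("top",(133,235),(100,200,320,345)),("side",(471,289),(330,175,500,330))):
    f=np.load(n+"0.npz");z=f["z_map"];K=f["mtx"];T=f["T"]
    V,U=np.mgrid[:480,:640]
    P=np.stack([(U-K[0,2])/K[0,0]*z,(V-K[1,2])/K[1,1]*z,z,np.ones_like(z)],-1)@T.T
    P=P[...,:3]
    print(n,"cam",T[:3,3],"px",P[v,u])
    m=np.zeros(z.shape,bool);m[b:d,a:c]=1
    g=m&(z>0)
    top=g&(abs(P[...,2]-.18)<.006)
    r=cv2.minAreaRect(P[top][:,:2].astype(np.float32));print("body top",r)
    k=np.zeros_like(m);k[v-16:v+17,u-16:u+17]=1
    k&=(abs(P[...,2]-.168)<.007)
    # connected near pixel
    _,l=cv2.connectedComponents(k.astype(np.uint8));
    q=P[(l==l[v,u])&k];print("knob",len(q),q.mean(0),q.min(0),q.max(0),cv2.minAreaRect(q[:,:2].astype(np.float32)))
    im=f["image"];cr=cv2.resize(im[v-45:v+45,u-45:u+45],(400,400),interpolation=cv2.INTER_CUBIC);o.append(cr)
cv2.imwrite("pics/crop.png",np.hstack(o)[:,:,::-1])
E
```

```text
top cam [0.30733523 0.03409306 1.01472279] px [0.51901814 0.37097221 0.16721313]
body top ((0.46472299098968506, 0.22549477219581604), (0.2697587013244629, 0.16532564163208008), 68.69746398925781)
knob 518 [0.52049727 0.37081347 0.16710686] [0.49323303 0.34531838 0.16105461] [0.54836104 0.39608739 0.17495981] ((0.5203801393508911, 0.36914774775505066), (0.041318029165267944, 0.04984927922487259), 69.16802978515625)
side cam [0.87379542 0.1309867  1.25397304] px [0.52396177 0.37003024 0.16834491]
body top ((0.46606943011283875, 0.22741089761257172), (0.27719181776046753, 0.1675332635641098), 68.68921661376953)
knob 397 [0.5230228 0.3680768 0.1684762] [0.49412492 0.34309396 0.1610263 ] [0.55066934 0.39342431 0.17488963] ((0.5215400457382202, 0.36697086691856384), (0.041061535477638245, 0.05096852034330368), 68.41263580322266)
```

View pics/crop.png

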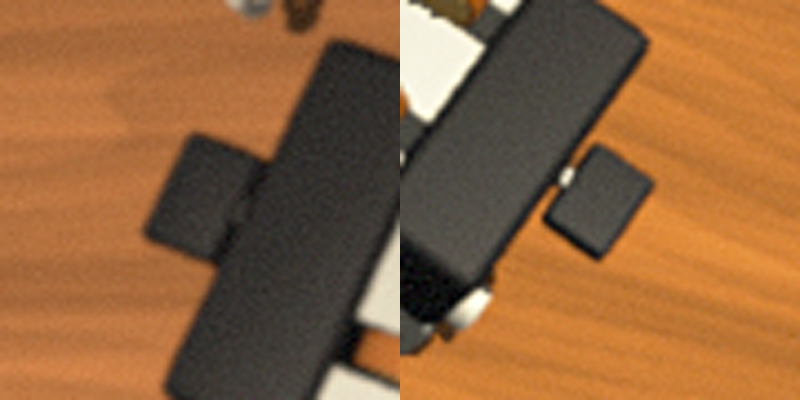

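```bash
python3 -m jog '[[-1,-0.4,0,0,0],[-1,-0.995,-0.1,0,0],[-1,-0.995,-0.1,0,0],[-1,-0.995,-0.1,0,0],[-1,-0.995,-0.1,0,0],[-1,-0.995,-0.1,0,0],[-1,-0.995,-0.1,0,0],[-1,-0.995,-0.1,0,0],[-1,-0.995,-0.1,0,0],[-1,-0.995,-0.1,0,0],[-1,-0.995,-0.1,0,0],[-1,-0.995,-0.1,0,0],[-1,-0.995,-0.08,0,0],[-1,-0.6,0,0,0],[-1,0,0,0,0],[-1,0,0,0,0]]'
python3 -m jog '[[-1,0,0,0,0.98],[-1,0,0,0,0.98],[-1,0,0,0,0.98],[-1,0,0,0,0.98],[-1,0,0,0,0.98],[-1,0,0,0,0.98],[-1,0,0,0,0.98],[-1,0,0,0,0.98],[-1,0,0,0,0.98],[-1,0,0,0,0.98],[-1,0,0,0,0.98],[-1,0,0,0,0.98],[-1,0,0,0,0],[-1,0,0,0,0]]'
python3 - <<'E'
from plant import env,optics
import cv2,numpy as np
s=env.get_state();print(s["position"],s["orientation"],s["gripper_width"])
R=np.array(s["orientation"]);print("tool shift units",R.T@(np.array([.5235,.375,.2])-s["position"])/.03,np.degrees(np.arctan2(R[1,0],R[0,0])))
o=[optics.grab_frame("side")["image"][200:380,380:560],optics.grab_frame("top")["image"][145:325,45:225]]
cv2.imwrite("pics/a.png",np.hstack([cv2.resize(i,(400,400)) for i in o])[:,:,::-1])
E
```

```text
time_s: 1.7
position: [0.5241, 0.3748, 0.2527]
orientation: [[-0.954, 0.299, -0.001], [0.299, 0.954, -0.0], [0.001, -0.001, -1.0]]
ft_force: [-0.6, 0.8, -0.4]
gripper_width: -0.0003
finger_force: 0.0
time_s: 3.1
position: [0.5231, 0.3759, 0.2536]
orientation: [[0.362, 0.932, -0.0], [0.932, -0.362, 0.0], [0.0, -0.0, -1.0]]
ft_force: [0.0, 0.0, -0.4]
gripper_width: -0.0001
finger_force: 0.0
[0.52313733 0.37590318 0.25357092] [[ 3.61584364e-01  9.32339394e-01 -4.18666147e-05]
 [ 9.32339366e-01 -3.61584341e-01  2.66126531e-04]
 [ 2.32981937e-04 -1.35261086e-04 -9.99999964e-01]] -5.7578368840980216e-05
tool shift units [-0.02411375  0.02239844  1.78568859] 68.80247023022052
```

View pics/a.png

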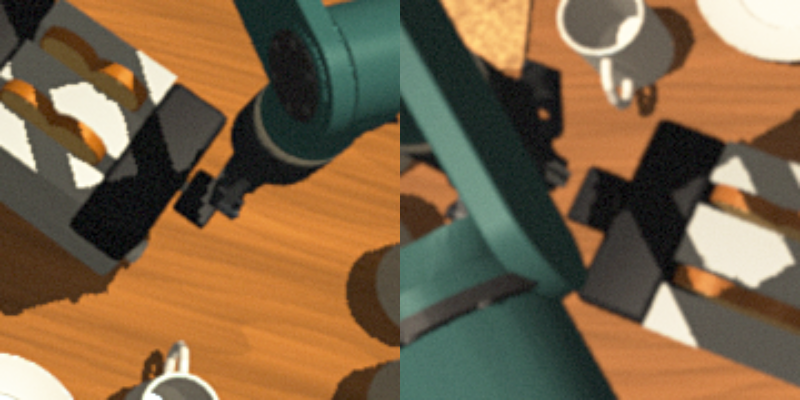

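The shut fingertips are above the knob, and the tool's x axis points along the toaster's outward direction. I'll descend to contact and then press past the snap point.

```bash
python3 -m jog '[[-1,0,0,0.6,0],[-1,0,0,0.6,0],[-1,0,0,0.4,0],[-1,0,0,0.2,0],[-1,0,0,0.2,0],[-1,0,0,0.2,0],[-1,0,0,0.2,0],[-1,0,0,0,0]]'
python3 -m jog '[[-1,0,0,0.2,0],[-1,0,0,0.2,0],[-1,0,0,0.2,0],[-1,0,0,0.2,0],[-1,0,0,0,0]]'
```

```text
time_s: 4.0
position: [0.5243, 0.3756, 0.1822]
orientation: [[0.365, 0.931, 0.001], [0.931, -0.365, 0.001], [0.001, 0.001, -1.0]]
ft_force: [-1.2, -0.2, 4.9]
gripper_width: 0.0003
finger_force: 2.2
time_s: 4.5
position: [0.5242, 0.3757, 0.1578]
orientation: [[0.365, 0.931, 0.001], [0.931, -0.365, 0.001], [0.001, 0.001, -1.0]]
ft_force: [0.5, 0.6, 1.3]
gripper_width: 0.0001
finger_force: 0.7
```

```bash
python3 -m jog '[[-1,0,0,0.13,0],[-1,0,0,0.13,0],[-1,0,0,0,0]]'
python3 - <<'E'
from plant import optics
import cv2,numpy as np
o=[optics.grab_frame("side")["image"][200:380,380:560],optics.grab_frame("wrist")["image"]]
cv2.imwrite("pics/b.png",np.hstack([cv2.resize(i,(400,400)) for i in o])[:,:,::-1])
E
```

```text
time_s: 4.8
position: [0.5242, 0.3755, 0.1501]
orientation: [[0.365, 0.931, 0.001], [0.931, -0.365, 0.0], [0.001, 0.001, -1.0]]
ft_force: [-1.3, -0.4, 4.2]
gripper_width: 0.0004
finger_force: 2.1
```

View pics/b.png

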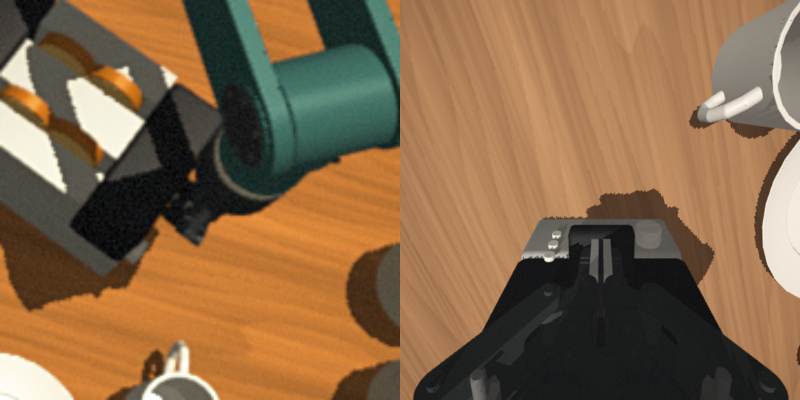

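The fingertips are at z ≈ 0.128 on the knob, which is the bottom of its travel, and the force is rising again. I'll press a little further, then lift off and check the latch.

```bash
python3 -m jog '[[-1,0,0,0.07,0],[-1,0,0,0,0],[-1,0,0,0,0]]'
python3 -m jog '[[-1,0,0,-0.3,0],[-1,0,0,-0.6,0],[-1,0,0,-1,0],[-1,0,0,-1,0],[-1,0,0,-1,0],[-1,1,0,-0.8,0],[-1,1,0,0,0],[-1,1,0,0,0],[-1,1,0,0,0],[-1,1,0,0,0],[-1,0,0,0,0],[-1,0,0,0,0]]'
python3 - <<'E'
from plant import optics
import cv2,numpy as np
for n in("side","top"):
    f=optics.grab_frame(n)
    z=f["z_map"];K=f["mtx"];T=f["T"];V,U=np.mgrid[:480,:640]
    P=(np.stack([(U-K[0,2])/K[0,0]*z,(V-K[1,2])/K[1,1]*z,z,np.ones_like(z)],-1)@T.T)[...,:3]
    for nm,c in(("loaded",(.522,.371)),):
        q=P[(np.hypot(P[...,0]-c[0],P[...,1]-c[1])<.012)&(z>0)];print(n,nm,len(q),np.median(q[:,2]) if len(q) else None)
    if n=="top": print("empty knob z",P[252,396])
    cv2.imwrite(f"pics/c_{n}.png",f["image"][:,:,::-1])
E
```

```text
time_s: 5.2
position: [0.5242, 0.3755, 0.1499]
orientation: [[0.365, 0.931, 0.002], [0.931, -0.365, 0.001], [0.002, 0.001, -1.0]]
ft_force: [-3.0, -1.7, 10.6]
gripper_width: -0.0001
finger_force: 5.2
time_s: 6.4
position: [0.5788, 0.5154, 0.2853]
orientation: [[0.365, 0.931, -0.003], [0.931, -0.365, -0.003], [-0.004, -0.002, -1.0]]
ft_force: [0.3, -0.7, -0.1]
gripper_width: -0.0001
finger_force: 0.0
side loaded 164 0.1260818059896186
top loaded 63 0.12732222682490724
empty knob z [ 0.48354594 -0.11024015  0.16694742]
```

View pics/c_side.png

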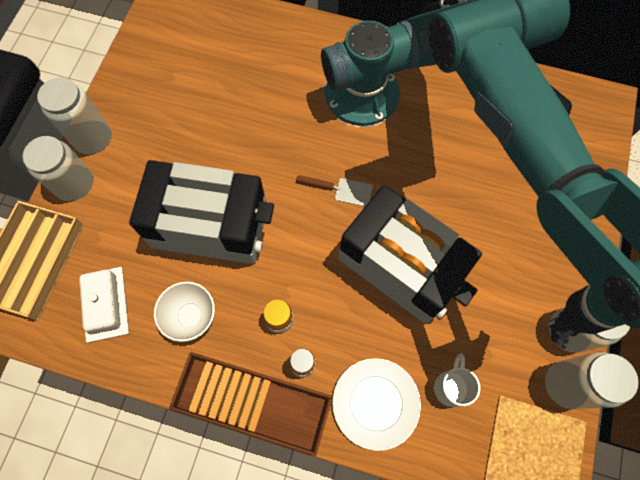

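The loaded knob, now at about (465,294), stays down at z ≈ 0.127. The empty toaster's knob is still up at 0.167. The arm is clear and the wrist force is zero, so I'm handing the job in.

```bash
python3 -c "
from plant import order;print(order.close_job())"
```

```text
the job is handed in; nothing more can be done
None
```

The loaded toaster's lever is latched down (knob measured at about 127 mm), the empty toaster's lever is still up (about 167 mm), and I handed the job in at roughly 6.5 s with the arm clear of everything.

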